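# Hold a glaze test tile up to the bench lamp, label end on top

### The job

Take the pale green glaze test tile out of the rack and hold it up in the middle of the bench lamp's beam, about 20 cm in front of the shade, so that I can read it: stood upright on end with its label end on top (both ends are bare clay; the label end is the one with the small snipped corner) and one broad face, either one, turned to the lamp. Finish while still holding it there in the fingers, steady and touching nothing but the gripper. Leave the other tiles standing in the rack, do not knock the lamp, and leave the teapot and the tools alone.

Things in the scene. Friction and masses are not known exactly. Their poses are not given: they have to be found in the camera images.
- tile_green: pale green test tile, 100 long, 8 thick, 60 high, 110 g, on edge in the rack. Glazed midway; BOTH ends bare cream clay. The label end has its upper corner snipped off (14 x 14, cut brushed brown), and three brown dabs; the foot end is square. Origin: middle of the standing edge. +x along the length to the snipped label end, y through the thickness, z from standing edge to upper edge
- tile_green_label (a point): on the bare label end of the pale green tile, 39 from its middle along +x, 28 above the standing edge
- tile_green_mid (a point): middle of the pale green tile, 30 above its standing edge
- tile_blue: the same tile in dark blue; same size and axes (one of the others, leave standing)
- tile_brown: the same tile in dark brown; same size and axes (leave standing)
- tile_yellow: the same tile in yellow; same size and axes (leave standing)
- rack: beech rack, fixed, may stand any way round: board 260 (x) x 84 (y) x 10, on it two slotted rails (tops 32 above the table) with four slots 11 wide, 22 deep at x = -90, -30, 30, 90. The tiles stand on the board in the slots, lengths along the rack's y, 60 apart, upper edges 70 above the table. Origin: centre of the underside
- lamp: bench lamp, fixed, on the left: round foot (radius 85) and sprung double arms up to 440 high; arms and elbow lie behind the foot's +x side. Origin: centre of the foot's underside; its x axis points, level, the way the lamp shines
- lamp_head: the lamp's aluminium shade, fixed: a bell 125 long, round mouth of radius 68, mouth centre 325 above the table and 180 ahead of the foot's centre. Origin: centre of the mouth; +x is the beam's axis, out of the mouth and sloping 21 deg down, so that 200 mm out it is 254 above the table
- teapot: unfired cream teapot, 140 wide body, 136 high, standing on a banding wheel at the far left. Origin: centre of its base
- rib: red kidney-shaped throwing rib, 108 x 46 x 6, flat on the table. Origin: centre of the underside
- roller: terracotta texture roller with wooden handles, 190 long, 44 high, lying on the table. Origin: centre of the underside
- brush: glaze brush, 187 long, 12 high, lying on the table. Origin: below the middle of its handle
There are look-alikes about, which are no part of the job. Leave any pink look-alike of the tile_yellow alone.

How it is judged:
By the outcome, as a careful person would: the job done as asked, in the order asked, and still so for the second after the job is handed in, while the arm keeps its last pose, push and grip.
It also fails if it takes over 40 s, if anything falls off the work surface, if the arm or the gripper's body presses on something with over 40 N, if the wrist force passes 120 N, or if a joint passes its speed limit or range.

### The arm

A 6-joint arm with a two-finger parallel gripper is mounted at the origin on the work surface. World frame = base frame: x ahead of the robot, y to its left, z up, the work surface at z = 0. Lengths are in m, angles in rad, forces in N, time in s.
With the tool pointing down it reaches from about 0.425 to 0.95 m from the base axis. Payload 3.5 kg.
Tool frame: the origin (TCP) lies at the very end of the fingers, on their centre line; the grasp point (between the pads) lies r.grip_depth behind it (r.grip_depth is the distance from the TCP to the grasp point, in m); z points along the fingers, y is the line along which they close (so a half turn about z gives the same grasp; the last joint's range is limited). The gripper opens to 85 mm and grips with 20 to 120 N. Pads are 22 mm wide; open, the fingers measure 114 mm over their backs; the gripper's body (76 mm by 85 mm) begins 54 mm behind the grasp point. The pads swing forward as they close: fully open they stand 13 mm farther back than shut.
Start: joints at [1.029, 0.286, 1.577, -0, 1.279, -0.15], TCP at [0.258, 0.624, 0.231] pointing down, gripper open.
Joint ranges: [-2.77, 2.77], [-0.9, 2.22], [0.21, 2.48], [-1.53, 4.67], [0.24, 2.81], [-2.84, 2.84]. Speed limits (rad/s): [2.79, 2.79, 3.14, 3.14, 3.14, 3.14].

### API

Orientations are given as [roll, pitch, yaw] about the fixed x, y, z axes, in that order (R = Rz(yaw) Ry(pitch) Rx(roll)).
In Python, from workcell import readout, viewer, r, models gives the robot as it stands.
- The arm moves only by the tool arm_command, never from a script. Its argument "deltas" is a list of rows, each a list of 3 entries, a list of its own where there are three numbers: the shift along the world's x, y, z scaled (see below), then the turn, a rotation vector about the world's x, y, z scaled (see below), then the opening, from -1 (shut) to 1 (fully open). In form: [[[tx, ty, tz], [wx, wy, wz], grip], ...]. A call has 1 to 5 rows; each row shifts and turns the commanded pose from where the row before left it; what a row does not reach is not made up. The controller multiplies each number of a shift by 50 mm and each number of a turn by 0.08 rad. A row lasts 1/10 s, in which the tool goes at most 50 mm and 8.59 degrees, less where a joint would pass 70% of its speed; a pose out of reach is approached as far as the arm can. A call with a number of a shift or a turn outside -1 to 1 is refused whole. A call with a gripper value outside its range is refused whole. The fingers move at their own pace and stop on an object; "newtons" is the grip in N (left out, the last holds). Time passes only in rows, so rows that do not move let the fingers close. It gives the time, the measured TCP pose, the force, the opening and the grip force at its end, in the units of the state.
- readout.observe(): the state, without advancing time (a new reading comes with each control period).
- viewer.snapshot(name): name is "side" or "top"; returns a dict with "color" (480x640x3 uint8, red, green, blue), "depth" (480x640 float32, m along the optical axis (not along the pixel's ray), 0 where there is no reading), "K" (3x3 intrinsics, pixels), "R" (3x3) and "t" (3): a world point X has camera coordinates R X + t. Camera axes: x right, y down, z forward; pixel columns grow to the right and rows downward; lengths in m; the calibration is good to about 2 mm. A picture is of the moment at which its call begins.
- r.job_done(): hands the job in; it is judged then, once.
Trained networks look in the newest picture that a camera, given by its name, has taken for a name from the list of things; names that differ only in an ending like _2 or _b are one class to them, and where a whole thing is asked for, a point or a joint stands for the part that bears it (a point fixed in the world has none). Each returns a list of dicts, best first, with "conf" (0 to 1); they miss things now and then, are a little off and sometimes report something else, mostly with a low value. They report only what shows in the picture. A call takes as long as a camera call. They do not tell look-alikes from the thing itself.
- models.find_in(thing, camera): "location" ([row, column] in pixels, amid what is visible of it).
- models.cut_out(thing, camera): "pixels" (480x640 bool, what is visible of it) and "location" ([row, column] in pixels, amid what is visible of it).
- models.spot_point(thing, camera): "location" ([row, column] in pixels: a listed point, or the origin of a listed thing).
The state is a dict: "time": time; "joint_pos": joint angles; "qvel": joint speeds; "joint_torque": joint torques, N m; "eef_pos": TCP position; "orientation": TCP orientation; "ft_force": force on the tool from outside, world axes, zero at the start; "torque": the same for the moment, N m; "grip_width": opening from 0.0 (shut) to 1.0 (fully open); "grasp_force": force on a finger pad.
Only numpy, scipy, OpenCV 4.12 (cv2) and the standard library are available. Lean on these libraries where they do the work, as an engineer would, in place of code of your own. Each camera call takes 0.05 s, during which the arm holds its last target. There are 200 camera calls.

## Working session

There is one attempt and no reset: what is moved stays moved. The work goes in short steps, Python scripts to look and compute and a tool call to move; the robot and the scene stay as the last step left them, time stands still between calls to the robot, and variables do not carry over. Pictures are saved under pics/ and viewed, at most 10 in all, crops included, and the job is handed in when it is done.

Besides the shell and the picture viewer there is one more tool, called after ">>>" as name(argument=value, ...), one argument or row to a line, values as JSON. arm_command: Moves the arm, as the interface text tells. Its arguments: {"type":"object","properties":{"deltas":{"type":"array","items":{"type":"array"}},"newtons":{"type":"number"}},"required":["deltas"]}

```bash
mkdir -p pics; ls
cat > h.py <<'E'
import numpy as np, cv2
from workcell import readout, viewer, r, models
def world(s,row,col,d=None):
    row=int(round(row));col=int(round(col))
    if d is None:
        p=s['depth'][max(0,row-1):row+2,max(0,col-1):col+2]; p=p[p>0]; d=np.median(p) if p.size else np.nan
    K=s['K']; c=np.array([(col-K[0,2])*d/K[0,0],(row-K[1,2])*d/K[1,1],d])
    return s['R'].T@(c-s['t'])
def cloud(s,m):
    v,u=np.nonzero(m&(s['depth']>0)); d=s['depth'][v,u]; K=s['K']
    c=np.stack([(u-K[0,2])*d/K[0,0],(v-K[1,2])*d/K[1,1],d],1)
    return (c-s['t'])@s['R']
def save(s,n): cv2.imwrite(f'pics/{n}.png',s['color'][:,:,::-1])
E
python3 - <<'E'
from h import *
print(r.grip_depth, readout.observe()['eef_pos'], readout.observe()['orientation'])
for c in ['top','side']:
    s=viewer.snapshot(c); save(s,c+'1')
    np.savez(f'{c}.npz',**s)
    print(c,'campos',(-s['R'].T@s['t']).round(3))
    for n in ['tile_green','tile_green_label','tile_green_mid','tile_blue','tile_brown','tile_yellow','rack','lamp','lamp_head','teapot']:
        for f in models.spot_point(n,c)[:2]:
            print(n,np.round(f['conf'],2),np.round(f['location']),world(s,*f['location']).round(3))
E
```

```text
pics
0.0187 [0.25736663 0.62330071 0.22991922] [-3.13924306e+00 -3.53949365e-04  2.74977263e+00]
top campos [0.394 0.035 1.58 ]
tile_green 0.68 [262. 353.] [ 0.483 -0.073  0.069]
tile_green_label 0.46 [257. 342.] [ 0.499 -0.037  0.063]
tile_green_mid 0.57 [266. 351.] [ 0.472 -0.07   0.011]
tile_blue 0.48 [217. 372.] [ 0.643 -0.144  0.011]
tile_brown 0.45 [236. 368.] [ 0.576 -0.129  0.012]
tile_yellow 0.65 [246. 362.] [ 0.536 -0.103  0.07 ]
tile_yellow 0.45 [265. 314.] [0.476 0.057 0.001]
rack 0.95 [241. 364.] [ 0.559 -0.116  0.008]
rack 0.36 [193. 236.] [0.689 0.298 0.183]
lamp 0.7 [269. 148.] [0.444 0.494 0.363]
lamp_head 0.56 [254. 176.] [0.512 0.535 0.002]
lamp_head 0.41 [298. 476.] [ 0.365 -0.486  0.04 ]
teapot 0.68 [198. 232.] [0.674 0.311 0.179]
teapot 0.53 [256. 342.] [ 0.503 -0.037  0.064]
side campos [-0.062 -0.914  1.159]
tile_green 0.5 [332. 339.] [ 0.461 -0.114  0.071]
tile_green_label 0.74 [316. 334.] [ 0.504 -0.023  0.024]
tile_green_mid 0.75 [321. 339.] [ 0.481 -0.083  0.072]
tile_green_mid 0.67 [396. 448.] [ 0.606 -0.381  0.005]
tile_blue 0.79 [327. 408.] [ 0.627 -0.191  0.063]
tile_blue 0.73 [318. 332.] [ 0.505 -0.011  0.004]
tile_brown 0.63 [328. 403.] [ 0.631 -0.167  0.035]
tile_brown 0.61 [328. 380.] [ 0.586 -0.127  0.023]
tile_yellow 0.79 [302. 309.] [0.474 0.064 0.021]
tile_yellow 0.49 [331. 358.] [ 0.524 -0.111  0.034]
rack 0.64 [336. 369.] [ 0.54  -0.139  0.03 ]
lamp 0.57 [211. 229.] [0.462 0.592 0.021]
lamp_head 0.89 [147. 245.] [0.51  0.497 0.305]
teapot 0.68 [218. 328.] [0.668 0.27  0.112]
```

Run:
```python
import cv2
a=cv2.imread('pics/top1.png');b=cv2.imread('pics/side1.png')
cv2.imwrite('pics/t1c.png',cv2.resize(a[200:300,290:420],None,fx=6,fy=6,interpolation=cv2.INTER_CUBIC))
cv2.imwrite('pics/s1c.png',cv2.resize(b[280:370,280:430],None,fx=5,fy=5,interpolation=cv2.INTER_CUBIC))
```

```text
(no output)
```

View pics/top1.png

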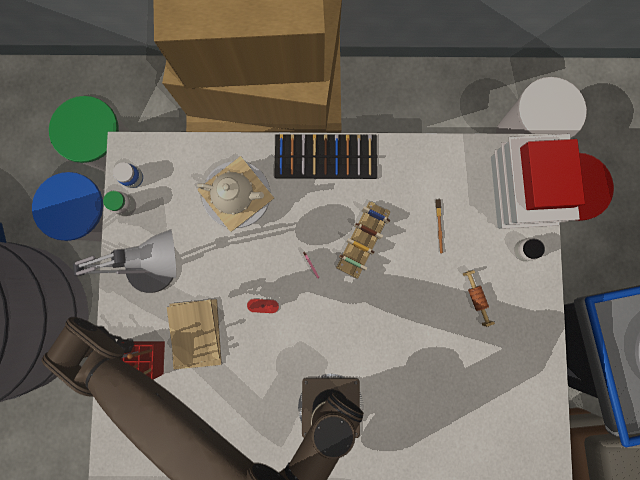

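View pics/t1c.png

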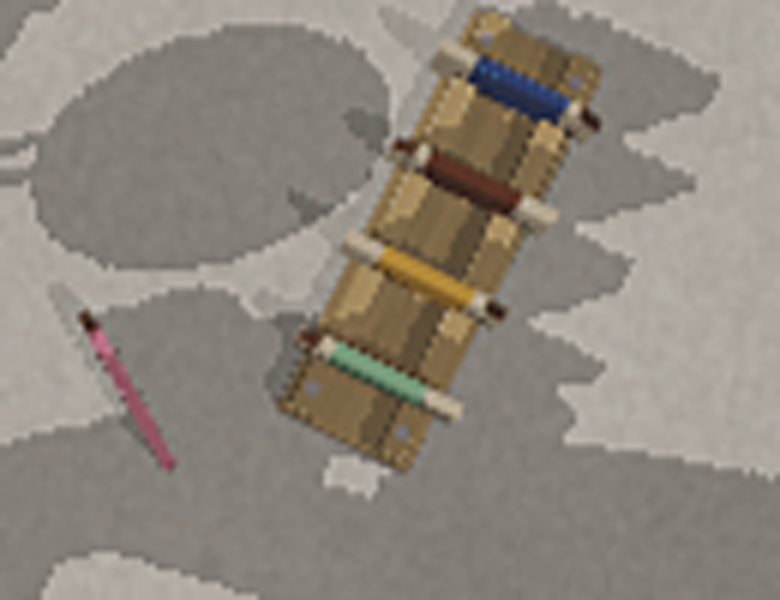

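View pics/side1.png

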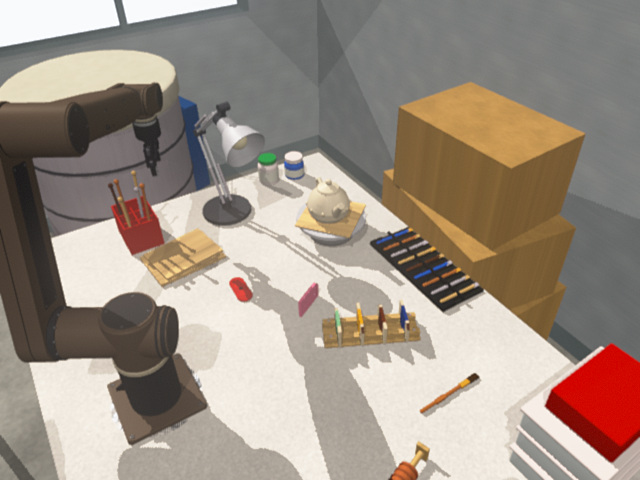

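View pics/s1c.png

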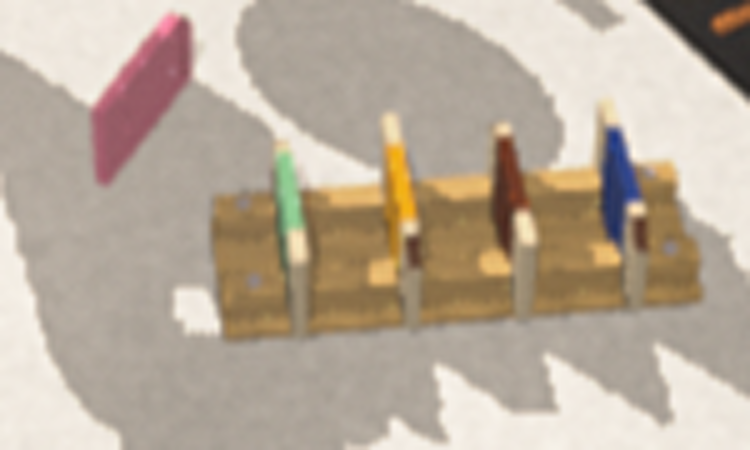

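The views agree. The green tile is in the end slot nearest the robot (top view around row 262, col 354). Its brown snipped label end points left towards the lamp (row 256, col 341), and its square foot end is at (268, 366). The lamp shade is at the left with its mouth near col 176, shining right. The pink slab is a decoy. Next I'll measure the tile and the shade precisely.

Run:
```python
from h import *
for c in ['top','side']:
    s=dict(np.load(c+'.npz')); 
    hsv=cv2.cvtColor(s['color'],cv2.COLOR_RGB2HSV).astype(int)
    full=np.ones((480,640),bool); full&=True
    v,u=np.nonzero(s['depth']>0); P=cloud(s,full)
    H=hsv[v,u]
    # tile top edges: z>0.058 near the rack
    m=(P[:,2]>0.060)&(P[:,2]<0.08)&(abs(P[:,0]-.48)<.06)&(abs(P[:,1]+.075)<.09)
    q=P[m]; mu=q.mean(0); w,V=np.linalg.eigh(np.cov(q[:,:2].T)); d=V[:,1]*np.sign(V[1,1]); t=(q[:,:2]-mu[:2])@d; n=np.array([-d[1],d[0]]); tn=(q[:,:2]-mu[:2])@n
    print(c,'tiletop n',m.sum(),mu.round(4),'dir',d.round(3),np.degrees(np.arctan2(d[1],d[0])).round(1),'ext',t.min().round(4),t.max().round(4),'norm',np.percentile(tn,[2,98]).round(4),'mid',(mu[:2]+d*(t.min()+t.max())/2).round(4), 'z',np.median(q[:,2]).round(4))
    g=m&(H[:,0]>55)&(H[:,0]<95)&(H[:,1]>50); q=P[g]; print(' green',g.sum(),q.mean(0).round(4) if g.sum() else '')
    for nm in ['rack','lamp_head']:
        x=viewer.snapshot(c) if nm=='rack' else x
        k=models.cut_out(nm,c)
        if not k: print('none',nm); continue
        print(nm,k[0]['conf'],np.round(k[0]['location']))
        Q=cloud(s,k[0]['pixels'])
        if nm=='rack':
            Q=Q[(Q[:,2]>.024)&(Q[:,2]<.04)]; print(' rect',cv2.minAreaRect((Q[:,:2]*1000).astype(np.float32)),len(Q))
        else:
            np.save(f'lh_{c}.npy',Q); print(' lamp head',len(Q),np.percentile(Q,[1,50,99],axis=0).round(3))
```

```text
top tiletop n 128 [ 0.5001 -0.0889  0.069 ] dir [-0.537  0.844] 122.5 ext -0.0543 0.0454 norm [-0.0326  0.0436] mid [ 0.5025 -0.0926] z 0.0687
 green 44 [ 0.4842 -0.0713  0.0691]
rack 0.73 [245. 358.]
 rect ((565.879638671875, -110.69477844238281), (74.22713470458984, 255.41311645507812), 63.246639251708984) 528
lamp_head 0.79 [257. 156.]
 lamp head 1648 [[0.429 0.42  0.343]
 [0.477 0.47  0.383]
 [0.545 0.569 0.395]]
side tiletop n 169 [ 0.4983 -0.0957  0.07  ] dir [-0.63   0.776] 129.1 ext -0.0476 0.0508 norm [-0.0362  0.0413] mid [ 0.4973 -0.0944] z 0.0708
 green 42 [ 0.4829 -0.0718  0.0721]
rack 0.85 [332. 369.]
 rect ((562.013916015625, -116.19306945800781), (87.78118133544922, 256.3873596191406), 61.12633514404297) 868
lamp_head 0.82 [141. 236.]
 lamp head 1632 [[0.426 0.419 0.266]
 [0.478 0.474 0.347]
 [0.554 0.576 0.395]]
```

Run:
```python
from h import *
from scipy.optimize import minimize
for c in ['top','side']:
    s=dict(np.load(c+'.npz')); P=cloud(s,np.ones((480,640),bool))
    m=(P[:,2]>0.058)&(P[:,2]<0.085)&(abs(P[:,0]-.484)<.04)&(abs(P[:,1]+.072)<.065)
    ax=np.array([np.cos(np.radians(62)),np.sin(np.radians(62))])
    m&=abs((P[:,:2]-[.484,-.072])@ax*0+(P[:,:2]-[.484,-.072])@np.array([np.sin(np.radians(62)),-np.cos(np.radians(62))])*0)<1
    n0=np.array([np.cos(np.radians(-28)),np.sin(np.radians(-28))])
    m&=abs((P[:,:2]-[.484,-.072])@n0)<.025
    q=P[m];q2=q[:,:2];mu=q2.mean(0);w,V=np.linalg.eigh(np.cov(q2.T));d=V[:,1]*np.sign(V[1,1]);t=(q2-mu)@d;n=np.array([-d[1],d[0]]);tn=(q2-mu)@n
    print(c,m.sum(),'deg',np.degrees(np.arctan2(d[1],d[0])).round(1),'ext',np.percentile(t,[0,1,99,100]).round(4),'norm',np.percentile(tn,[2,50,98]).round(4),'mid',(mu+d*(t.min()+t.max())/2).round(4),'z',np.median(q[:,2]).round(4))
Q={c:np.load(f'lh_{c}.npy') for c in ['top','side']}
A=np.concatenate([Q['top'],Q['side']])
A=A[(A[:,2]>.25)]
p=np.radians(21)
def sr(x,A):
    psi,cx,cy=x; a=np.array([np.cos(psi)*np.cos(p),np.sin(psi)*np.cos(p),-np.sin(p)])
    D=A-[cx,cy,.325]; s=D@a; return s,np.linalg.norm(D-s[:,None]*a,axis=1)
bins=np.linspace(-.13,.02,16)
def cost(x):
    s,rho=sr(x,A); tot=0
    for i in range(15):
        k=rho[(s>=bins[i])&(s<bins[i+1])]
        if len(k)>15: tot+=np.minimum(abs(k-np.median(k)),.012).sum()
    tot+=len(A)*.3*abs(np.percentile(s,99.3)-0.0)+len(A)*.3*abs(np.percentile(rho[(s>-.02)],97)-.068)
    return tot/len(A)
best=min((minimize(cost,[psi,.49,.43],method='Nelder-Mead',options=dict(initial_simplex=[[psi,.49,.43],[psi+.2,.49,.43],[psi,.52,.43],[psi,.49,.46]],maxiter=600)) for psi in np.radians([-110,-90,-75,-60,-45])),key=lambda o:o.fun)
print(best.x,np.degrees(best.x[0]),best.fun)
s,rho=sr(best.x,A)
for i in range(15):
    k=rho[(s>=bins[i])&(s<bins[i+1])]; 
    if len(k): print(bins[i].round(3),len(k),np.percentile(k,[10,50,90]).round(3))
psi,cx,cy=best.x;u=np.array([np.cos(psi),np.sin(psi)])
print('foot',np.array([cx,cy])-.18*u,'target',np.array([cx,cy])+.2*np.cos(p)*u)
# foot on table
T=dict(np.load('side.npz'));f=models.cut_out('lamp','side')
if f:
    L=cloud(T,f[0]['pixels']);L=L[(L[:,2]>.005)&(L[:,2]<.03)];print('foot pts',len(L),cv2.minEnclosingCircle((L[:,:2]*1000).astype(np.float32)))
```

```text
top 83 deg 63.3 ext [-0.0469 -0.0462  0.0454  0.0503] norm [-0.0048 -0.0001  0.0041] mid [ 0.4845 -0.0721] z 0.0687
side 100 deg 63.7 ext [-0.0406 -0.0398  0.0504  0.0563] norm [-0.0045 -0.      0.0039] mid [ 0.482  -0.0739] z 0.0708Traceback (most recent call last):
  File "<stdin>", line 27, in <module>
  File "<stdin>", line 27, in <genexpr>
    res = _minimize_neldermead(fun, x0, args, callback, bounds=bounds,
                               **options)
    fxr = func(xr)
    fx = function(np.copy(x), *(wrapper_args + args))
  File "<stdin>", line 25, in cost
    return _quantile_unchecked(
        a, q, axis, out, overwrite_input, method, keepdims, weights)
    return _ureduce(a,
                    func=_quantile_ureduce_func,
    ...<5 lines>...
                    overwrite_input=overwrite_input,
                    method=method)
    r = func(a, **kwargs)
    result = _quantile(arr,
                       quantiles=q,
    ...<2 lines>...
                       out=out,
                       weights=wgt)
    slices_having_nans = np.isnan(arr[-1, ...])
                                  ~~~^^^^^^^^^
IndexError: index -1 is out of bounds for axis 0 with size 0
```

Run:
```python
from h import *
from scipy.optimize import minimize
Q={c:np.load(f'lh_{c}.npy') for c in ['top','side']}
A=np.concatenate([Q['top'],Q['side']]); A=A[A[:,2]>.25]
p=np.radians(21)
def sr(x,A):
    psi,cx,cy=x; a=np.array([np.cos(psi)*np.cos(p),np.sin(psi)*np.cos(p),-np.sin(p)])
    D=A-[cx,cy,.325]; s=D@a; return s,np.linalg.norm(D-s[:,None]*a,axis=1)
bins=np.linspace(-.13,.02,16)
def cost(x):
    s,rho=sr(x,A); tot=0
    for i in range(15):
        k=rho[(s>=bins[i])&(s<bins[i+1])]
        if len(k)>15: tot+=np.minimum(abs(k-np.median(k)),.012).sum()
    k=rho[s>-.02]
    if len(k)<10: return 1
    return tot/len(A)+.3*abs(np.percentile(s,99.3))+.3*abs(np.percentile(k,97)-.068)
res=[minimize(cost,[psi,cx,.43],method='Nelder-Mead',options=dict(initial_simplex=[[psi,cx,.43],[psi+.2,cx,.43],[psi,cx+.03,.43],[psi,cx,.46]],maxiter=600)) for psi in np.radians([-110,-90,-75,-60,-45]) for cx in (.48,.5,.52)]
res.sort(key=lambda o:o.fun)
for o in res[:3]: print(o.x.round(3),np.degrees(o.x[0]).round(1),o.fun.round(5))
best=res[0]; s,rho=sr(best.x,A)
for i in range(15):
    k=rho[(s>=bins[i])&(s<bins[i+1])]
    if len(k): print(bins[i].round(3),len(k),np.percentile(k,[10,50,90]).round(3))
psi,cx,cy=best.x;u=np.array([np.cos(psi),np.sin(psi)])
print('foot',np.array([cx,cy])-.18*u,'target',np.array([cx,cy])+.2*np.cos(p)*u)
for c in ('side','top'):
    T=viewer.snapshot(c);f=models.cut_out('lamp',c)
    if f:
        L=cloud(T,f[0]['pixels']);L=L[(L[:,2]>.008)&(L[:,2]<.04)];print(c,'foot pts',len(L),cv2.minEnclosingCircle((L[:,:2]*1000).astype(np.float32)), np.percentile(L,[2,98],axis=0))
```

```text
[-1.463  0.489  0.441] -83.8 0.00341
[-1.489  0.488  0.44 ] -85.3 0.00341
[-1.357  0.49   0.44 ] -77.7 0.00349
-0.13 62 [0.024 0.027 0.033]
-0.12 127 [0.025 0.028 0.032]
-0.11 125 [0.026 0.029 0.032]
-0.1 121 [0.026 0.03  0.033]
-0.09 131 [0.029 0.032 0.035]
-0.08 132 [0.033 0.037 0.041]
-0.07 165 [0.04  0.043 0.047]
-0.06 222 [0.046 0.049 0.053]
-0.05 336 [0.048 0.053 0.057]
-0.04 396 [0.05  0.056 0.06 ]
-0.03 488 [0.019 0.059 0.063]
-0.02 435 [0.058 0.063 0.066]
-0.01 405 [0.062 0.066 0.069]
0.0 23 [0.064 0.066 0.071]
foot [0.46939642 0.62042771] target [0.50885305 0.25584046]
side foot pts 1060 ((462.0724792480469, 616.6021118164062), 91.74984741210938) [[0.38399276 0.53654063 0.00998543]
 [0.53757572 0.69273913 0.03062049]]
top foot pts 686 ((445.14910888671875, 645.6356201171875), 106.41936492919922) [[0.38397665 0.55138837 0.0110654 ]
 [0.46177741 0.69257002 0.02553581]]
```

>>> arm_command(
  deltas=[
    [[0,-1,0],[0,0,0],-0.2],
    [[0,-1,0],[0,0,0],-0.2],
    [[0,-1,0],[0,0,0],-0.2],
    [[0.4,-1,0],[0,0,0],-0.2],
    [[0.4,-1,0],[0,0,0],-0.2],
  ],
)

```text
time: 2.1
eef_pos: [0.2946, 0.3794, 0.2315]
orientation: [3.141, 0.001, 2.751]
ft_force: [1.5, -0.6, 0.4]
grip_width: 0.402
grasp_force: 0.0
```

```bash
python3 -c "
from h import *
print(readout.observe())"
```

```text
{'time': 2.1, 'joint_pos': array([ 6.98964972e-01, -1.55152044e-01,  2.04137637e+00, -2.28426633e-04,
        1.25447396e+00, -4.81616422e-01]), 'qvel': array([-0.98263241, -0.65260675,  0.57284827, -0.0060236 ,  0.05817108,
       -0.95486981]), 'joint_torque': array([  5.70986152, -20.41179657, -28.70018721,   0.13709252,
         0.09816355,   0.53432481]), 'eef_pos': array([0.29461926, 0.37937066, 0.23149225]), 'orientation': array([3.14090062e+00, 6.06734126e-04, 2.75144847e+00]), 'ft_force': array([ 1.45007938, -0.59738991,  0.35377591]), 'torque': array([-0.03920511, -0.04601071,  0.03615836]), 'grasp_force': 0.0, 'grip_width': 0.4020532974872815}
```

>>> arm_command(
  deltas=[
    [[0.4,-1,0],[0,0,0],-0.2],
    [[0.4,-1,0],[0,0.5,0.5],-0.2],
    [[0.4,-1,0],[0,0.5,0.5],-0.2],
    [[0.4,-1,0],[0,0.5,0.5],-0.2],
    [[0.4,-1,0],[0.5,0,0.5],-0.2],
  ],
)

```text
time: 2.6
eef_pos: [0.3886, 0.1473, 0.2319]
orientation: [3.14, -0.122, 2.915]
ft_force: [0.8, 0.4, 0.4]
grip_width: 0.398
grasp_force: 0.0
```

```bash
python3 -c "
from h import *
print(readout.observe())"
```

```text
{'time': 2.6, 'joint_pos': array([ 0.09239815, -0.25357896,  2.12615684,  0.04040664,  1.38504556,
       -1.26139739]), 'qvel': array([-1.33999587, -0.10174054,  0.08326018,  0.20344222, -0.01496552,
       -1.79659175]), 'joint_torque': array([  5.70236787, -19.14134324, -28.15979898,  -0.07731813,
         0.51374489,   1.00681309]), 'eef_pos': array([0.38863588, 0.14728383, 0.23187196]), 'orientation': array([ 3.14013745, -0.12246046,  2.91491089]), 'ft_force': array([0.8322514 , 0.40783944, 0.43568725]), 'torque': array([-0.0151553 , -0.10207393,  0.02305651]), 'grasp_force': 0.0, 'grip_width': 0.39786888220543626}
```

>>> arm_command(
  deltas=[
    [[0.6,-0.9,0.6],[0.9,0,0],-0.2],
    [[0.6,-0.9,0.6],[0.9,0,0],-0.2],
    [[0.4,-0.8,0.6],[0.9,0,0],-0.2],
  ],
)

```text
time: 2.9
eef_pos: [0.4553, 0.0373, 0.3086]
orientation: [2.925, -0.169, 2.944]
ft_force: [1.0, 0.2, 0.4]
grip_width: 0.397
grasp_force: 0.0
```

```bash
python3 -c "
from h import *
print(readout.observe())"
```

```text
{'time': 2.9, 'joint_pos': array([-0.25739398, -0.19048688,  1.94818992,  0.2061248 ,  1.56537248,
       -1.6318004 ]), 'qvel': array([-1.06215097,  0.30428724, -0.70122612,  0.52270777,  0.74391604,
       -1.06266116]), 'joint_torque': array([  3.24842244, -24.10854042, -27.56578445,   0.05093265,
         0.08152084,   0.53216329]), 'eef_pos': array([0.45529129, 0.03725069, 0.30864327]), 'orientation': array([ 2.92511255, -0.16880517,  2.9436458 ]), 'ft_force': array([1.01897464, 0.16764412, 0.38733568]), 'torque': array([-0.12293594, -0.00451242, -0.03557896]), 'grasp_force': 0.0, 'grip_width': 0.3972302258361637}
```

>>> arm_command(
  deltas=[
    [[0,0,0],[-0.9,0,0.5],-0.2],
    [[0,0,-0.5],[-0.9,0,0.5],-0.2],
    [[0,0,-0.5],[-0.9,-0.5,0.5],-0.2],
    [[0,0,-0.6],[-0.5,-0.5,0.5],-0.2],
  ],
)

```text
time: 3.3
eef_pos: [0.4558, 0.0387, 0.2281]
orientation: [-3.106, -0.048, 3.072]
ft_force: [0.3, -0.3, -0.9]
grip_width: 0.397
grasp_force: 0.0
```

```bash
python3 -c "
from h import *
print(readout.observe())"
```

```text
{'time': 3.3, 'joint_pos': array([-0.11645473, -0.17515533,  2.06581907, -0.03942852,  1.29749483,
       -1.60672834]), 'qvel': array([ 0.20307024,  0.02342975,  0.55045907, -0.36259065, -1.0055421 ,
       -0.08224043]), 'joint_torque': array([ -0.83964117, -22.59377897, -30.35993457,   0.06240404,
         0.69556028,   0.07864513]), 'eef_pos': array([0.45582827, 0.03873666, 0.2280968 ]), 'orientation': array([-3.10582836, -0.04808082,  3.07173758]), 'ft_force': array([ 0.27008645, -0.25402899, -0.87424464]), 'torque': array([0.03962368, 0.00236109, 0.03025256]), 'grasp_force': 0.0, 'grip_width': 0.39697564660058593}
```

```bash
cat > kin.py <<'E'
import numpy as np, itertools
from scipy.spatial.transform import Rotation as Ro
from scipy.optimize import least_squares
D=[([1.029,.286,1.577,0,1.279,-.15],[.258,.624,.231],[-3.139,0,2.750]),
([.698965,-.155152,2.041376,-.000228,1.254474,-.481616],[.29462,.37937,.23149],[3.1409,.0006,2.7514]),
([.092398,-.253579,2.126157,.040407,1.385046,-1.261397],[.38864,.14728,.23187],[3.14014,-.12246,2.91491]),
([-.257394,-.190487,1.94819,.206125,1.565372,-1.6318],[.45529,.03725,.30864],[2.92511,-.16881,2.94365]),
([-.116455,-.175155,2.065819,-.039429,1.297495,-1.606728],[.45583,.03874,.2281],[-3.10583,-.04808,3.07174])]
z=lambda a:Ro.from_euler('z',a); y=lambda a:Ro.from_euler('y',a)
def fk(q,P,s4,s6,c):
    a1,o,h,L1,e2,L2,d=P
    W=z(q[0])*y(q[1]+q[2]); R=W*z(s4*q[3])*y(q[4])*z(s6*q[5]+c)
    p=z(q[0]).apply([a1,o,h])+(z(q[0])*y(q[1])).apply([0,0,L1])+W.apply([e2,0,L2])+R.apply([0,0,d])
    return p,R
best=None
for s4,s6,c in itertools.product([1,-1],[1,-1],[0,np.pi/2,np.pi,-np.pi/2]):
    e=sum((fk(q,[0]*7,s4,s6,c)[1].inv()*Ro.from_euler('xyz',o)).magnitude() for q,p,o in D)
    if best is None or e<best[0]: best=(e,s4,s6,c)
S=best[1:]
f=least_squares(lambda P:np.r_[np.concatenate([fk(q,P,*S)[0]-p for q,p,o in D]),(P-[0,.1,.35,.4,0,.4,.2])*1e-3],[0,.1,.35,.4,0,.4,.2])
P=f.x
lo=np.array([-2.77,-.9,.21,-1.53,.24,-2.84]);hi=np.array([2.77,2.22,2.48,4.67,2.81,2.84])
def ik(p,R,q0,w=0):
    g=lambda q:(lambda a:np.r_[a[0]-p,.3*(a[1].inv()*R).as_rotvec(),w*(q-q0)])(fk(q,P,*S))
    s=least_squares(g,np.clip(q0,lo+1e-3,hi-1e-3),bounds=(lo,hi)); a=fk(s.x,P,*S)
    return s.x,np.linalg.norm(a[0]-p),(a[1].inv()*R).magnitude()
E
python3 - <<'E'
from kin import *
print(best,P.round(4),np.abs(f.fun[:15]).max(), np.linalg.svd(f.jac[:15])[1].round(3))
u=np.radians(-82); n=np.array([np.cos(u),np.sin(u),0]); T=np.array([.515,.256,.254])
tilex=np.array([0,0,1.])
for alpha in (0,15,30,45):   # tool pointing below horizontal
  for sg in (1,-1):
    a=np.radians(alpha); hz=np.array([-n[1],n[0],0])  # away from robot
    tz=hz*np.cos(a)+np.array([0,0,-np.sin(a)])
    ty=sg*n; R=Ro.from_matrix(np.stack([np.cross(ty,tz),ty,tz],1))
    p=T-hz*.016+tz*.0187
    bs=None
    for q0 in itertools.product([0,.6],[-.2],[2.],[0,1.5,3,4.4],[.5,1.3],[-1.5,0,1.5]):
        r_=ik(p,R,np.array(q0)); 
        if bs is None or r_[1]+r_[2]<bs[1]+bs[2]: bs=r_
    print(alpha,sg,bs[0].round(2),'err',bs[1].round(4),bs[2].round(3))
E
```

```text
(0.0022623602006539138, 1, 1, 1.5707963267948966) [0.     0.1009 0.2395 0.444  0.0207 0.5727 0.2494] 0.0002686108185602776 [4.439 3.172 2.237 0.416 0.204 0.078 0.056]Traceback (most recent call last):
  File "<stdin>", line 15, in <module>
AttributeError: 'float' object has no attribute 'round'
```

```bash
cat > fin.py <<'E'
from kin import *
u=np.radians(-82); n=np.array([np.cos(u),np.sin(u),0]); T=np.array([.515,.256,.254])
def final(alpha,sg,back=.016):
    a=np.radians(alpha); hz=np.array([-n[1],n[0],0]); tz=hz*np.cos(a)+np.array([0,0,-np.sin(a)])
    ty=sg*n; R=Ro.from_matrix(np.stack([np.cross(ty,tz),ty,tz],1)); return T-hz*back+tz*.0187,R
def search(p,R,lim=None):
    bs=None
    for q0 in itertools.product([0,.6],[-.2],[2.],[0,1.5,3,4.4],[.5,1.3],[-1.5,0,1.5]):
        x=ik(p,R,np.array(q0))
        if bs is None or x[1]+x[2]<bs[1]+bs[2]: bs=x
    return bs
tyaw=np.radians(63.5)
def pick(alpha,sg,p=np.array([.4835,-.0725,.056])):
    # tile x dir t ; tool leans so that final tool points alpha below horizontal
    a=np.radians(alpha); t=np.array([np.cos(tyaw),np.sin(tyaw),0]); N=np.array([-t[1],t[0],0])
    tz=-np.cos(a)*np.array([0,0,1])-np.sin(a)*t; ty=sg*N
    return p+tz*.0187,Ro.from_matrix(np.stack([np.cross(ty,tz),ty,tz],1))
E
python3 - <<'E'
from fin import *
# final tile y = z x x = (-hz) x up
hz=np.array([-n[1],n[0],0]); fy=np.cross(-hz,[0,0,1]); k=np.sign(fy@n); print('tile y vs beam',k)
for al in (0,15,30):
  for sg in (1,-1):
    b=search(*pick(al,sg)); e=search(*final(al,sg*k))
    print(al,sg,'pick',b[0].round(2),round(b[1],4),round(b[2],3),'final',e[0].round(2),round(e[1],4),round(e[2],3))
E
```

```text
tile y vs beam -1.0
0 1 pick [-0.29  0.15  2.14 -0.11  0.84 -2.84] 0.0109 0.101 final [ 0.39 -0.1   2.48  3.49  0.84  1.33] 0.0007 0.001
0 -1 pick [-0.36  0.14  2.15 -0.    0.85  0.11] 0.0 0.0 final [ 0.39 -0.1   2.48  3.49  0.84 -1.81] 0.0007 0.001
15 1 pick [-0.24  0.2   2.1  -0.32  0.93 -2.71] 0.0 0.0 final [ 0.39 -0.24  2.45  3.74  0.43  1.08] 0.0 0.0
15 -1 pick [-0.24  0.2   2.1  -0.32  0.93  0.43] 0.0 0.0 final [ 0.39 -0.24  2.45  3.74  0.43 -2.06] 0.0 0.0
30 1 pick [-0.13  0.29  2.04 -0.57  1.07 -2.47] 0.0 0.0 final [ 0.39 -0.29  2.36 -1.43  0.24 -0.01] 0.0027 0.019
30 -1 pick [-0.13  0.29  2.04 -0.57  1.07  0.67] 0.0 0.0 final [ 0.38 -0.3   2.35 -1.15  0.24  2.84] 0.0062 0.038
```

>>> arm_command(
  deltas=[
    [[0,0,0],[0,0,0],-0.2],
    [[0,0,0],[0,0,0],-0.2],
  ],
)

```text
time: 3.5
eef_pos: [0.4546, 0.0391, 0.2281]
orientation: [-3.108, -0.054, 3.07]
ft_force: [0.4, -0.2, 0.7]
grip_width: 0.403
grasp_force: 0.0
```

```bash
cat >> fin.py <<'E'
def go(o,p,R):
    R0=Ro.from_euler('xyz',o['orientation']); dp=(p-o['eef_pos'])/.05; dr=(R*R0.inv()).as_rotvec()/.08
    N=int(np.ceil(max(np.linalg.norm(dp),np.linalg.norm(dr)/1.8,abs(dp).max(),abs(dr).max())/.95)) or 1
    print('rows',N,(dp/N).round(3),(dr/N).round(3))
E
python3 - <<'E'
from h import *
from fin import *
o=readout.observe(); print(o['eef_pos'],o['joint_pos'].round(3))
p,R=pick(15,-1,np.array([.4835,-.0725,.058])); print(p)
go(o,p+[0,0,.1],R)
E
```

```text
[0.45464112 0.03914983 0.22810374] [-0.117 -0.175  2.065 -0.037  1.303 -1.607]
[ 0.48134044 -0.07683141  0.03993719]
rows 26 [ 0.021 -0.089 -0.068] [-0.146 -0.105 -0.932]
```

>>> arm_command(
  deltas=[
    [[0.022,-0.093,-0.071],[-0.152,-0.109,-0.969],-0.2],
    [[0.022,-0.093,-0.071],[-0.152,-0.109,-0.969],-0.2],
    [[0.022,-0.093,-0.071],[-0.152,-0.109,-0.969],-0.2],
    [[0.022,-0.093,-0.071],[-0.152,-0.109,-0.969],-0.2],
    [[0.022,-0.093,-0.071],[-0.152,-0.109,-0.969],-0.2],
  ],
)

```text
time: 4.0
eef_pos: [0.462, 0.0149, 0.2126]
orientation: [-3.062, 0.009, 2.677]
ft_force: [0.0, 0.3, 0.3]
grip_width: 0.403
grasp_force: 0.0
```

>>> arm_command(
  deltas=[
    [[0.022,-0.093,-0.071],[-0.152,-0.109,-0.969],-0.2],
    [[0.022,-0.093,-0.071],[-0.152,-0.109,-0.969],-0.2],
    [[0.022,-0.093,-0.071],[-0.152,-0.109,-0.969],-0.2],
    [[0.022,-0.093,-0.071],[-0.152,-0.109,-0.969],-0.2],
    [[0.022,-0.093,-0.071],[-0.152,-0.109,-0.969],-0.2],
  ],
)

```text
time: 4.5
eef_pos: [0.4676, -0.0084, 0.1949]
orientation: [-3.042, 0.079, 2.29]
ft_force: [-0.7, -0.7, 0.2]
grip_width: 0.403
grasp_force: 0.0
```

>>> arm_command(
  deltas=[
    [[0.022,-0.093,-0.071],[-0.152,-0.109,-0.969],-0.2],
    [[0.022,-0.093,-0.071],[-0.152,-0.109,-0.969],-0.2],
    [[0.022,-0.093,-0.071],[-0.152,-0.109,-0.969],-0.2],
    [[0.022,-0.093,-0.071],[-0.152,-0.109,-0.969],-0.2],
    [[0.022,-0.093,-0.071],[-0.152,-0.109,-0.969],-0.2],
  ],
)

```text
time: 5.0
eef_pos: [0.4732, -0.0317, 0.1771]
orientation: [-3.05, 0.152, 1.901]
ft_force: [-0.5, -0.4, 0.2]
grip_width: 0.4
grasp_force: 0.0
```

>>> arm_command(
  deltas=[
    [[0.022,-0.093,-0.071],[-0.152,-0.109,-0.969],-0.2],
    [[0.022,-0.093,-0.071],[-0.152,-0.109,-0.969],-0.2],
    [[0.022,-0.093,-0.071],[-0.152,-0.109,-0.969],-0.2],
    [[0.022,-0.093,-0.071],[-0.152,-0.109,-0.969],-0.2],
    [[0.022,-0.093,-0.071],[-0.152,-0.109,-0.969],-0.2],
  ],
)

```text
time: 5.5
eef_pos: [0.4788, -0.0551, 0.1593]
orientation: [-3.086, 0.216, 1.506]
ft_force: [-1.1, 0.1, 0.3]
grip_width: 0.399
grasp_force: 0.0
```

>>> arm_command(
  deltas=[
    [[0.022,-0.093,-0.071],[-0.152,-0.109,-0.969],-0.2],
    [[0.022,-0.093,-0.071],[-0.152,-0.109,-0.969],-0.2],
    [[0.022,-0.093,-0.071],[-0.152,-0.109,-0.969],-0.2],
    [[0.022,-0.093,-0.071],[-0.152,-0.109,-0.969],-0.2],
    [[0,0,0],[0,0,0],-0.2],
  ],
)

```text
time: 6.0
eef_pos: [0.4829, -0.0737, 0.1443]
orientation: [-3.13, 0.255, 1.188]
ft_force: [-0.0, -0.7, 0.3]
grip_width: 0.406
grasp_force: 0.0
```

Run:
```python
from h import *
from fin import *
o=readout.observe(); print(o['eef_pos'],o['joint_pos'].round(3),o['time'])
p,R=pick(15,-1,np.array([.4835,-.0725,.058])); print(p)
go(o,p+[0,0,.05],R)
s=viewer.snapshot('side'); cv2.imwrite('pics/s2.png',cv2.resize(s['color'][250:370,260:440,::-1],None,fx=4,fy=4,interpolation=cv2.INTER_CUBIC))
```

```text
[ 0.48289873 -0.07371454  0.14432918] [-0.232  0.022  2.059 -0.278  1.127  0.28 ] 6.0
[ 0.48134044 -0.07683141  0.03993719]
rows 2 [-0.016 -0.031 -0.544] [-0.069 -0.048 -0.481]
```

View pics/s2.png

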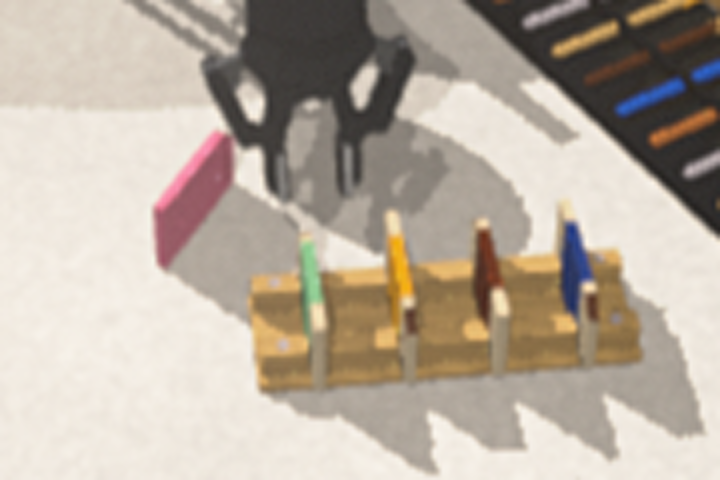

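The fingers (crop cols 278–350) straddle the green tile's line and clear the yellow tile, so I'm descending.

>>> arm_command(
  deltas=[
    [[-0.016,-0.031,-0.544],[-0.069,-0.048,-0.481],-0.2],
    [[-0.016,-0.031,-0.544],[-0.069,-0.048,-0.481],-0.2],
    [[0,0,0],[0,0,0],-0.2],
  ],
)

```text
time: 6.35
eef_pos: [0.4775, -0.0753, 0.0858]
orientation: [-3.132, 0.263, 1.113]
ft_force: [-1.8, -0.3, 1.2]
grip_width: 0.398
grasp_force: 0.0
```

Run:
```python
from h import *
from fin import *
o=readout.observe(); p,R=pick(15,-1,np.array([.4835,-.0725,.058])); go(o,p,R)
```

```text
rows 1 [ 0.076 -0.03  -0.916] [-0.033 -0.11  -0.029]
```

>>> arm_command(
  deltas=[
    [[0.03,-0.015,-0.45],[0,-0.05,0],-0.2],
    [[0.03,-0.015,-0.45],[0,-0.05,0],-0.2],
    [[0,0,0],[0,0,0],-0.2],
    [[0,0,0],[0,0,0],-0.2],
  ],
)

```text
time: 6.75
eef_pos: [0.4835, -0.0774, 0.0446]
orientation: [3.136, 0.259, 1.11]
ft_force: [0.2, 0.6, 0.4]
grip_width: 0.398
grasp_force: 0.0
```

Run:
```python
from h import *
from fin import *
o=readout.observe(); p,R=pick(15,-1,np.array([.4835,-.0725,.058])); go(o,p,R)
print(o['eef_pos'],o['ft_force'])
```

```text
rows 1 [-0.042  0.012 -0.092] [-0.004  0.079 -0.037]
[ 0.48345935 -0.07741005  0.04455052] [0.19201018 0.62033743 0.37798693]
```

>>> arm_command(
  deltas=[
    [[-0.04,0.012,-0.09],[0,0.07,-0.03],-0.2],
    [[0,0,0],[0,0,0],-0.5],
    [[0,0,0],[0,0,0],-1],
    [[0,0,0],[0,0,0],-1],
    [[0,0,0],[0,0,0],-1],
  ],
  newtons=45,
)

```text
time: 7.25
eef_pos: [0.4812, -0.0767, 0.0395]
orientation: [3.141, 0.261, 1.108]
ft_force: [-0.1, 1.8, 3.1]
grip_width: 0.089
grasp_force: 44.5
```

>>> arm_command(
  deltas=[
    [[0,0,0],[0,0,0],-1],
    [[0,0,0],[0,0,0],-1],
  ],
)

```text
time: 7.45
eef_pos: [0.4812, -0.0767, 0.0395]
orientation: [3.141, 0.261, 1.108]
ft_force: [0.8, 0.7, 5.5]
grip_width: 0.083
grasp_force: 44.8
```

>>> arm_command(
  deltas=[
    [[0,0,0.3],[0,0,0],-1],
    [[0,0,0.6],[0,0,0],-1],
    [[0,0,0.7],[0,0,0],-1],
    [[0,0,0.8],[0,0,0],-1],
    [[0,0,0.8],[0,0,0],-1],
  ],
)

```text
time: 7.95
eef_pos: [0.4796, -0.0763, 0.1999]
orientation: [-3.139, 0.261, 1.108]
ft_force: [1.2, 0.3, -0.9]
grip_width: 0.088
grasp_force: 44.9
```

>>> arm_command(
  deltas=[
    [[0,0,0.8],[0,0,0],-1],
    [[0,0,0.6],[0,0,0],-1],
    [[0,0,0],[0,0,0],-1],
  ],
)

```text
time: 8.25
eef_pos: [0.4826, -0.0771, 0.2745]
orientation: [3.132, 0.259, 1.106]
ft_force: [0.3, -0.6, -0.9]
grip_width: 0.086
grasp_force: 45.0
```

Run:
```python
from h import *
from fin import *
o=readout.observe(); print(o['eef_pos'],o['joint_pos'].round(3),o['ft_force'])
s=viewer.snapshot('side'); cv2.imwrite('pics/s3.png',cv2.resize(s['color'][220:370,260:440,::-1],None,fx=4,fy=4,interpolation=cv2.INTER_CUBIC))
a=o['joint_pos']; p,R=final(15,1); b,e1,e2=ik(p,R,np.array([.39,-.24,2.45,3.74,.43,-2.06])); print(b.round(3),e1,e2)
# joint path with intermediate via: raise
for N in (30,):
  for via in ([.1,-.15,2.2,1.7,.8,-.8],[.0,-.3,2.1,1.7,.6,-.8],[.1,-.35,2.2,1.7,.5,-.8]):
    ts=np.linspace(0,1,N+1); from scipy.interpolate import PchipInterpolator as PI
    Q=PI([0,.5,1],np.array([a,via,b]))(ts)
    F=[fk(q,P,*S) for q in Q]
    dp=max(np.linalg.norm(F[i+1][0]-F[i][0]) for i in range(N)); dr=max(abs((F[i+1][1]*F[i][1].inv()).as_rotvec()).max() for i in range(N))
    print(via,dp.round(3),dr.round(3),abs(np.diff(Q,axis=0)).max(0).round(3)*10)
    print(np.array([F[i][0] for i in range(0,N+1,5)]).round(2).tolist())
```

```text
[ 0.48262198 -0.07714116  0.2745314 ] [-0.237 -0.111  1.939 -0.26   1.371  0.286] [ 0.31266666 -0.64525246 -0.86151965]
[ 0.388 -0.242  2.449  3.74   0.435 -2.059] 6.42610633058904e-10 9.144663273529356e-10
[0.1, -0.15, 2.2, 1.7, 0.8, -0.8] 0.045 0.122 [0.24 0.08 0.18 1.39 0.45 0.89]
[[0.48, -0.08, 0.27], [0.52, 0.13, 0.24], [0.55, 0.27, 0.28], [0.57, 0.34, 0.34], [0.58, 0.33, 0.36], [0.56, 0.29, 0.32], [0.52, 0.26, 0.25]]
[0.0, -0.3, 2.1, 1.7, 0.6, -0.8] 0.039 0.108 [0.31 0.21 0.29 1.39 0.71 0.89]
[[0.48, -0.08, 0.27], [0.58, 0.08, 0.32], [0.62, 0.19, 0.42], [0.63, 0.24, 0.48], [0.62, 0.26, 0.48], [0.59, 0.26, 0.4], [0.52, 0.26, 0.25]]
[0.1, -0.35, 2.2, 1.7, 0.5, -0.8] 0.044 0.111 [0.24 0.27 0.18 1.39 0.85 0.89]
[[0.48, -0.08, 0.27], [0.56, 0.11, 0.31], [0.59, 0.23, 0.39], [0.58, 0.28, 0.43], [0.57, 0.3, 0.42], [0.55, 0.28, 0.37], [0.52, 0.26, 0.25]]
```

View pics/s3.png

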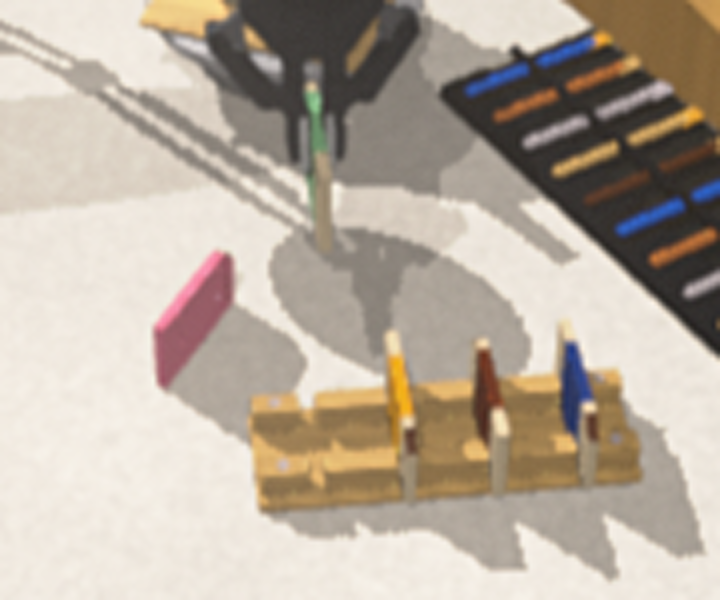

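The tile is cleanly out of the rack (crop around (315, 150)), the other three are still standing, and the grip is square. Next I'm planning the wrist-flip carry, staying well short of the lamp.

```bash
cat > plan.py <<'E'
from h import *
from fin import *
from scipy.interpolate import PchipInterpolator as PI
o=readout.observe(); a=o['joint_pos']; p,R=final(15,1); b=ik(p,R,np.array([.39,-.24,2.45,3.74,.43,-2.06]))[0]
Q=PI([0,.5,1],np.array([a,[-.1,-.3,2.1,1.7,.6,-.8],b]))(np.linspace(0,1,201)); F=[fk(q,P,*S) for q in Q]
w=[max(abs((F[i+1][1]*F[i][1].inv()).as_rotvec()).max()/.08,abs(F[i+1][0]-F[i][0]).max()/.05) for i in range(200)]
c=np.r_[0,np.cumsum(w)]; M=int(np.ceil(c[-1]/5/.93)); print('total',c[-1],'segs',M)
K=[int(np.argmin(abs(c-c[-1]*i/M))) for i in range(M+1)]
p=o['eef_pos'].copy();R=Ro.from_euler('xyz',o['orientation']);q=a
for k in K[1:]:
    dp=((F[k][0]-p)/.25).round(2); dr=((F[k][1]*R.inv()).as_rotvec()/.4).round(2)
    qs=[q]
    for i in range(5):
        p=p+dp*.05; R=Ro.from_rotvec(dr*.08)*R; q,e1,e2=ik(p,R,q); qs.append(q)
        if e1>1e-3: print('ERR',e1,e2)
    print(dp.tolist(),dr.tolist(),'p',p.round(2),'tz',R.apply([0,0,1]).round(2),'j5',q[4].round(2),'dq',abs(np.diff(qs,axis=0)).max().round(3))
E
python3 plan.py
```

```text
total 25.99536442278933 segs 6
[0.27, 0.37, 0.09] [0.81, -0.87, 0.36] p [0.55 0.02 0.29] tz [ 0.24  0.1  -0.97] j5 1.14 dq 0.092
[0.2, 0.3, 0.22] [0.61, -0.85, 0.18] p [0.6  0.09 0.35] tz [ 0.53  0.34 -0.78] j5 0.95 dq 0.091
[0.15, 0.23, 0.31] [0.63, -0.86, -0.05] p [0.64 0.15 0.43] tz [ 0.75  0.49 -0.45] j5 0.75 dq 0.118
[0.05, 0.13, 0.25] [0.84, -0.68, -0.35] p [0.65 0.18 0.49] tz [ 0.89  0.46 -0.06] j5 0.58 dq 0.183
[-0.12, 0.11, -0.22] [0.85, 0.03, -0.53] p [0.62 0.21 0.43] tz [0.96 0.26 0.05] j5 0.48 dq 0.22
[-0.41, 0.19, -0.74] [0.34, 0.86, -0.36] p [0.52 0.26 0.25] tz [ 0.96  0.13 -0.26] j5 0.44 dq 0.204
```

>>> arm_command(
  deltas=[
    [[0.27,0.37,0.09],[0.81,-0.87,0.36],-1],
    [[0.27,0.37,0.09],[0.81,-0.87,0.36],-1],
    [[0.27,0.37,0.09],[0.81,-0.87,0.36],-1],
    [[0.27,0.37,0.09],[0.81,-0.87,0.36],-1],
    [[0.27,0.37,0.09],[0.81,-0.87,0.36],-1],
  ],
)

```text
time: 8.8
eef_pos: [0.5472, 0.0168, 0.2884]
orientation: [2.95, -0.175, 1.246]
ft_force: [0.7, 0.9, -0.8]
grip_width: 0.087
grasp_force: 44.9
```

>>> arm_command(
  deltas=[
    [[0.2,0.3,0.22],[0.61,-0.85,0.18],-1],
    [[0.2,0.3,0.22],[0.61,-0.85,0.18],-1],
    [[0.2,0.3,0.22],[0.61,-0.85,0.18],-1],
    [[0.2,0.3,0.22],[0.61,-0.85,0.18],-1],
    [[0.2,0.3,0.22],[0.61,-0.85,0.18],-1],
  ],
)

```text
time: 9.3
eef_pos: [0.5972, 0.0915, 0.343]
orientation: [2.664, -0.495, 1.413]
ft_force: [0.3, 0.1, -1.0]
grip_width: 0.084
grasp_force: 45.0
```

>>> arm_command(
  deltas=[
    [[0.15,0.23,0.31],[0.63,-0.86,-0.05],-1],
    [[0.15,0.23,0.31],[0.63,-0.86,-0.05],-1],
    [[0.15,0.23,0.31],[0.63,-0.86,-0.05],-1],
    [[0.15,0.23,0.31],[0.63,-0.86,-0.05],-1],
    [[0.15,0.23,0.31],[0.63,-0.86,-0.05],-1],
  ],
)

```text
time: 9.8
eef_pos: [0.635, 0.1486, 0.4201]
orientation: [2.253, -0.766, 1.637]
ft_force: [0.1, 0.5, -1.5]
grip_width: 0.084
grasp_force: 45.0
```

>>> arm_command(
  deltas=[
    [[0.05,0.13,0.25],[0.84,-0.68,-0.35],-1],
    [[0.05,0.13,0.25],[0.84,-0.68,-0.35],-1],
    [[0.05,0.13,0.25],[0.84,-0.68,-0.35],-1],
    [[0.05,0.13,0.25],[0.84,-0.68,-0.35],-1],
    [[0.05,0.13,0.25],[0.84,-0.68,-0.35],-1],
  ],
)

```text
time: 10.3
eef_pos: [0.6478, 0.1806, 0.4819]
orientation: [1.707, -1.046, 1.928]
ft_force: [0.6, 0.3, -1.3]
grip_width: 0.083
grasp_force: 45.1
```

>>> arm_command(
  deltas=[
    [[0,0,0],[0,0,0],-1],
    [[0,0,0],[0,0,0],-1],
  ],
)

```text
time: 10.5
eef_pos: [0.6478, 0.181, 0.4827]
orientation: [1.712, -1.043, 1.927]
ft_force: [0.5, -0.2, -0.9]
grip_width: 0.086
grasp_force: 45.1
```

```bash
cat > plan2.py <<'E'
from h import *
from fin import *
o=readout.observe(); a=o['joint_pos']; p,R=final(15,1); b=ik(p,R,np.array([.39,-.24,2.45,3.74,.43,-2.06]))[0]
print(o['eef_pos'],a.round(2),o['grip_width'])
M=4; Q=a+(b-a)*np.linspace(0,1,M+1)[:,None]; p=o['eef_pos'].copy();R=Ro.from_euler('xyz',o['orientation']);q=a
for k in range(1,M+1):
    G=fk(Q[k],P,*S); dp=((G[0]-p)/.25).round(2); dr=((G[1]*R.inv()).as_rotvec()/.4).round(2); qs=[q]
    for i in range(5):
        p=p+dp*.05; R=Ro.from_rotvec(dr*.08)*R; q,e1,e2=ik(p,R,q); qs.append(q)
        if e1>1e-3: print('ERR',e1,e2)
    print(dp.tolist(),dr.tolist(),'p',p.round(2),'j5',q[4].round(2),'dq',abs(np.diff(qs,axis=0)).max().round(3))
E
python3 plan2.py
```

```text
[0.64779347 0.18099609 0.48268256] [-0.08 -0.29  2.12  1.84  0.58 -0.88] 0.08601209439667842
[-0.07, 0.15, -0.09] [0.46, -0.07, -0.13] p [0.63 0.22 0.46] j5 0.54 dq 0.101
[-0.09, 0.08, -0.2] [0.36, 0.14, -0.25] p [0.61 0.24 0.41] j5 0.51 dq 0.101
[-0.15, 0.04, -0.29] [0.24, 0.34, -0.28] p [0.57 0.25 0.34] j5 0.48 dq 0.099
[-0.21, 0.03, -0.35] [0.13, 0.51, -0.22] p [0.52 0.26 0.25] j5 0.43 dq 0.096
```

>>> arm_command(
  deltas=[
    [[-0.07,0.15,-0.09],[0.46,-0.07,-0.13],-1],
    [[-0.07,0.15,-0.09],[0.46,-0.07,-0.13],-1],
    [[-0.07,0.15,-0.09],[0.46,-0.07,-0.13],-1],
    [[-0.07,0.15,-0.09],[0.46,-0.07,-0.13],-1],
    [[-0.07,0.15,-0.09],[0.46,-0.07,-0.13],-1],
  ],
)

```text
time: 11.0
eef_pos: [0.6306, 0.218, 0.4622]
orientation: [1.465, -1.198, 2.096]
ft_force: [0.1, -0.4, -0.4]
grip_width: 0.09
grasp_force: 45.1
```

>>> arm_command(
  deltas=[
    [[-0.09,0.08,-0.2],[0.36,0.14,-0.25],-1],
    [[-0.09,0.08,-0.2],[0.36,0.14,-0.25],-1],
    [[-0.09,0.08,-0.2],[0.36,0.14,-0.25],-1],
    [[-0.09,0.08,-0.2],[0.36,0.14,-0.25],-1],
    [[-0.09,0.08,-0.2],[0.36,0.14,-0.25],-1],
  ],
)

```text
time: 11.5
eef_pos: [0.608, 0.238, 0.4121]
orientation: [1.394, -1.351, 2.064]
ft_force: [0.1, -0.1, -1.4]
grip_width: 0.084
grasp_force: 45.2
```

>>> arm_command(
  deltas=[
    [[-0.15,0.04,-0.29],[0.24,0.34,-0.28],-1],
    [[-0.15,0.04,-0.29],[0.24,0.34,-0.28],-1],
    [[-0.15,0.04,-0.29],[0.24,0.34,-0.28],-1],
    [[-0.15,0.04,-0.29],[0.24,0.34,-0.28],-1],
    [[-0.15,0.04,-0.29],[0.24,0.34,-0.28],-1],
  ],
)

```text
time: 12.0
eef_pos: [0.5703, 0.2481, 0.3397]
orientation: [2.227, -1.459, 1.128]
ft_force: [-0.2, -0.5, -0.2]
grip_width: 0.086
grasp_force: 45.2
```

>>> arm_command(
  deltas=[
    [[-0.21,0.03,-0.35],[0.13,0.51,-0.22],-1],
    [[-0.21,0.03,-0.35],[0.13,0.51,-0.22],-1],
    [[-0.21,0.03,-0.35],[0.13,0.51,-0.22],-1],
    [[-0.21,0.03,-0.35],[0.13,0.51,-0.22],-1],
    [[-0.21,0.03,-0.35],[0.13,0.51,-0.22],-1],
  ],
)

```text
time: 12.5
eef_pos: [0.5177, 0.2556, 0.2525]
orientation: [3.138, -1.311, 0.14]
ft_force: [-0.3, 0.0, -1.5]
grip_width: 0.086
grasp_force: 45.1
```

>>> arm_command(
  deltas=[
    [[0,0,0],[0,0,0],-1],
    [[0,0,0],[0,0,0],-1],
  ],
)

```text
time: 12.7
eef_pos: [0.5184, 0.2558, 0.2538]
orientation: [3.134, -1.315, 0.145]
ft_force: [0.1, 0.2, -1.4]
grip_width: 0.083
grasp_force: 45.2
```

Run:
```python
from h import *
from fin import *
o=readout.observe(); print(o['eef_pos'],o['joint_pos'].round(3),o['ft_force'],o['qvel'].round(3),o['grip_width']); go(o,*final(15,1))
x=[]
for c in ('side','top'):
    s=viewer.snapshot(c); 
    np.savez(f'{c}_f.npz',**s)
    im=s['color'][:,:,::-1]
    x.append(cv2.resize(im[100:300,180:400] if c=='side' else im[170:340,100:320],(396,360),interpolation=cv2.INTER_CUBIC))
    for m in ('tile_green_label','tile_green_mid'):
        for f in models.spot_point(m,c)[:2]: print(c,m,round(f['conf'],2),np.round(f['location']),world(s,*f['location']).round(3))
cv2.imwrite('pics/f1.png',np.hstack(x))
```

```text
[0.5183742  0.25580049 0.25375663] [ 0.387 -0.247  2.446  3.748  0.434 -2.07 ] [ 0.14806616  0.17270993 -1.35720647] [-0.007 -0.007 -0.023  0.006  0.004 -0.009] 0.0830882826627283
rows 1 [-0.027  0.01  -0.092] [0.015 0.072 0.029]
side tile_green_label 0.79 [183. 283.] [0.51 0.25 0.31]
side tile_green_mid 0.56 [196. 286.] [0.514 0.246 0.267]
top tile_green_label 0.68 [240. 243.] [0.529 0.252 0.31 ]
top tile_green_mid 0.6 [248. 247.] [0.51  0.247 0.27 ]
```

View pics/f1.png

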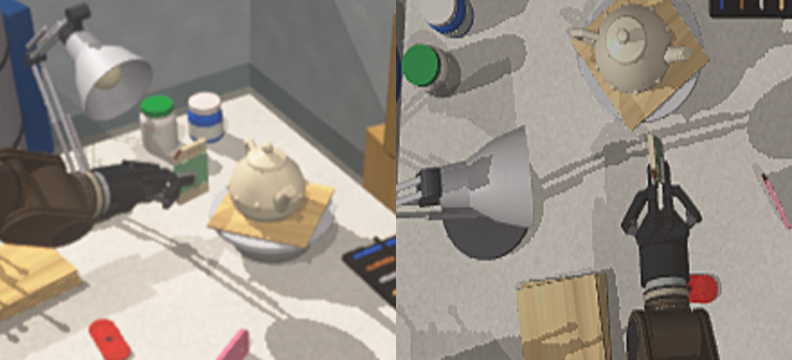

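The tile is upright with the bare, snipped label end on top (side crop around (190, 150)), and its face is square to the lamp. I'll check its height, centring and tilt from the depth images.

Run:
```python
from h import *
from fin import *
hz=np.array([-n[1],n[0],0])
for c in ('side','top'):
    s=dict(np.load(c+'_f.npz')); full=np.ones((480,640),bool); Pc=cloud(s,full); v,u_=np.nonzero(s['depth']>0)
    hsv=cv2.cvtColor(s['color'],cv2.COLOR_RGB2HSV)[v,u_].astype(int)
    rel=Pc-T; a=rel@hz; bb=rel@n
    m=(abs(bb)<.025)&(a>-.05)&(a<.06)&(abs(rel[:,2])<.08)&(hsv[:,2]>90)
    print(c,m.sum(),'along hz',np.percentile(a[m],[1,50,99]).round(3),'n',np.percentile(bb[m],[2,50,98]).round(4),'z',np.percentile(rel[m,2],[1,50,99]).round(3))
    q=rel[m]; A=np.c_[a[m],rel[m,2],np.ones(m.sum())]; co=np.linalg.lstsq(A,bb[m],rcond=None)[0]; print(' plane slopes deg (hz,z)',np.degrees(np.arctan(co[:2])).round(1),'off',co[2].round(4))
    # top end line
    w=m&(rel[:,2]>.02)
    for lo in np.arange(-.04,.04,.01):
        k=w&(a>=lo)&(a<lo+.01)
        if k.sum()>3: print('  ',lo.round(2),rel[k,2].max().round(4),end='')
    print()
```

```text
side 517 along hz [-0.033  0.004  0.033] n [-0.0049  0.0044  0.0111] z [-0.042  0.019  0.059]
 plane slopes deg (hz,z) [ 0.8 -0.7] off 0.0042
   -0.04 0.0279   -0.03 0.0523   -0.02 0.061   -0.01 0.0596   0.0 0.0587   0.01 0.0593   0.02 0.0595   0.03 0.0577
top 108 along hz [-0.045 -0.003  0.033] n [-0.0114  0.0045  0.0183] z [-0.038  0.053  0.063]
 plane slopes deg (hz,z) [ 2.3 -2.9] off 0.0054
   -0.03 0.0466   -0.02 0.063   -0.01 0.0636   0.0 0.0614   0.01 0.0626   0.02 0.0612   0.03 0.0614
```

Upright within about 1°, square to the beam and centred sideways, but about 10 mm too high. I'm lowering it.

>>> arm_command(
  deltas=[
    [[0,0,-0.1],[0,0,0],-1],
    [[0,0,-0.1],[0,0,0],-1],
    [[0,0,0],[0,0,0],-1],
    [[0,0,0],[0,0,0],-1],
    [[0,0,0],[0,0,0],-1],
  ],
)

```text
time: 13.5
eef_pos: [0.5181, 0.2559, 0.2436]
orientation: [3.136, -1.314, 0.142]
ft_force: [0.0, 1.2, -1.6]
grip_width: 0.085
grasp_force: 45.2
```

>>> arm_command(
  deltas=[
    [[0,0,0],[0,0,0],-1],
    [[0,0,0],[0,0,0],-1],
    [[0,0,0],[0,0,0],-1],
    [[0,0,0],[0,0,0],-1],
    [[0,0,0],[0,0,0],-1],
  ],
)

```text
time: 14.0
eef_pos: [0.5181, 0.2559, 0.2437]
orientation: [3.136, -1.314, 0.142]
ft_force: [-0.5, -0.2, -1.0]
grip_width: 0.087
grasp_force: 45.2
```

Run:
```python
from h import *
from fin import *
o=readout.observe(); print(o['eef_pos'],o['orientation'],o['joint_pos'].round(3),o['qvel'].round(3))
s=viewer.snapshot('side'); rel=cloud(s,np.ones((480,640),bool))-T; hz=np.array([-n[1],n[0],0]); a=rel@hz
m=(abs(rel@n)<.025)&(abs(a-.01)<.02)&(abs(rel[:,2])<.08); print('top z',np.percentile(rel[m,2],99))
```

```text
[0.51808637 0.25589048 0.2436611 ] [ 3.13587197 -1.31391634  0.14234552] [ 0.388 -0.224  2.45   3.719  0.457 -2.036] [-0.003 -0.001  0.001  0.001  0.001  0.   ]
top z 0.04974672708750564
```

The top of the tile is now 50 mm above the beam axis, so the tile is centred and steady. Handing in.

```bash
python3 -c "
from workcell import r
print(r.job_done())"
```

```text
the job is handed in; nothing more can be done
None
```

I handed the job in at about 14 s with the pale green tile held steady in the fingers: upright, label end on top, one broad face to the lamp, centred in the beam about 20 cm from the shade, with the other tiles still standing in the rack.

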